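Ash dish on its spot, incense-stand leg held at its mark while the cam lever is shut

TASK

Push the round glass ash dish along the ledge, without lifting it, so that it sits centred on the cork-and-red spot of the incense stand. Then slide the stand's spring-loaded leg out over the dish until the white pointer of its black saddle is on the red length mark and, while holding the leg there, pinch saddle and orange cam lever together so that the lever slides fully shut; do not shut the lever while the pointer is off the mark. Finish still pinching saddle and lever, with the leg on its mark (letting go would let the leg spring back), and leave the other things on the ledge where they stand.

Things in the scene. Friction and masses are not known exactly. Their poses are not given: they have to be found in the camera images.
- stand: Incense stand, fixed. Origin under the centre of its dark wooden foot plate (110 mm along its x, 210 mm along its y, 12 mm thick); z up. An aluminium sleeve (40 mm wide along x, 180 mm long along y, top at 66 mm) carries the sliding leg along x = 0. The leg comes out towards the stand's -y (to the right, seen from the robot).
- spot (a point): Centre of the round spot on the ledge (cork disc 94 mm across in a red rim 112 mm across, flat, does not obstruct), 200 mm from the stand's origin along its -y. The dish belongs here.
- mark (a point): Centre of the red length mark, a band 10 mm wide across the sleeve's top edges and on across the wooden foot plate, at stand x 0, y -20 mm, z 66 mm (sleeve top). The pointer belongs at this y.
- dish: Loose round glass dish, greenish, 90 mm across, 28 mm high, straight upright walls 4 mm thick, floor 5 mm, about 0.18 kg. Origin at the centre of its underside.
- leg (a joint): How far the leg is slid out, m: 0 fully in, 0.110 fully out, 0.075 exactly on the mark (0.070 to 0.080 is on the 10 mm band). A spring pulls it in with 45 N per m of travel against 1.5 N friction: beyond about 33 mm out it springs back when let go. Starts at 0 to 0.030. The shut lever does not hold the leg; only the fingers do.
- saddle (a point): Black U-shaped finger saddle fixed on the leg, axes as the stand's. This point is level with the ledge: stand x 0, y 55 mm minus leg value. Its block spans x -15 to +3, y -25 to +25, z 66 to 116 mm; a finger presses its flat face at x -15 mm. A white pointer marks y 0. See slot for its two walls.
- slot (a point): Middle of the saddle's slot, saddle x -34, y 0, z 98 mm. The slot is 40 mm wide along y, open above and towards -x, between two 5 mm walls at y -20 to -25 and +20 to +25 mm that run from the block out to x -53 mm (z 70 to 116 mm). A finger lowered into it slides the leg out by pushing the wall on the -y side.
- leg_tip (a point): Top of the brass cup (22 mm across) at the leg's outer end, 160 mm from the saddle towards -y, z 70 mm. The leg is a steel bar 18 mm wide, 51 to 64 mm above the ledge.
- lever (a joint): Cam lever: 0 fully shut, 0.012 fully open, m. It slides along the stand's x, towards -x to shut. Friction 4 N; stays where left. It starts between 0.010 and 0.012.
- lever_pad (a point): Orange upright pad of the cam lever, axes as the stand's. This point is level with the ledge at stand x = lever value, y 0; the pad spans x +5 to +15, y -53 to +3, z 70 to 112 mm. On the mark the saddle's block faces it. Shut, both together span stand x -15 to +15 mm (30 wide); open, up to +27. A finger each side (one in the slot, one outside the pad) closing slides it shut.
- dispenser: Bystander, leave alone: white plastic push dispenser for incense sticks, 55 x 55 mm, 162 mm tall, red button on top. Origin at the centre of its underside.
- dancer: Bystander, leave alone: wooden figurine of a dancer, round base 64 mm across, arms 90 mm across, 168 mm tall. Origin at the centre of its underside.
- pot: Bystander, leave alone: blue glazed ceramic pot, 84 mm across and about 70 mm tall, with two side handles. Origin at the centre of its underside.
- bell: Bystander, leave alone: small brass-coloured bell with a knobbed handle, 60 mm across, 80 mm tall. Origin at the centre of its underside.
- candle: Bystander, leave alone: white round LED candle, 56 mm across, 44 mm tall. Origin at the centre of its underside.

How it is judged:
By the outcome, as a careful person would: the job done as asked, in the order asked, and still so for the second after the job is handed in, while the arm keeps its last pose, push and grip.
It also fails if it takes over 51 s, if anything falls off the work surface, if the arm or the gripper's body presses on something with over 40 N, if the wrist force passes 120 N, or if a joint passes its speed limit or range.

ROBOT

A 6-joint arm with a two-finger parallel gripper is mounted at the origin on the work surface. World frame = base frame: x ahead of the robot, y to its left, z up, the work surface at z = 0. Lengths are in m, angles in rad, forces in N, time in s.
With the tool pointing down it reaches from about 0.375 to 0.9 m from the base axis. Payload 3.1 kg.
Tool frame: the origin (TCP) lies at the very end of the fingers, on their centre line; the grasp point (between the pads) lies 19 mm behind it; z points along the fingers, y is the line along which they close (so a half turn about z gives the same grasp; the last joint's range is limited). The gripper opens to 87 mm and grips with 3 to 60 N. Pads are 19 mm wide; open, the fingers measure 117 mm over their backs; the gripper's body (75 mm by 190 mm) begins 51 mm behind the grasp point.
Start: joints at [1.141, 0.527, 1.433, -0, 1.181, -0.178], TCP at [0.156, 0.605, 0.223] pointing down, gripper open.
Joint ranges: [-3.08, 3.08], [-0.75, 2.2], [0.22, 2.44], [-1.43, 4.57], [0, 2.65], [-2.85, 2.85]. Speed limits (rad/s): [2.79, 2.79, 3.14, 3.14, 3.14, 3.14].

INTERFACE

Orientations are given as a rotation vector (axis times angle).
In Python, from plant import monitor, eyes, env gives the robot as it stands.
- The arm moves only by the tool apply_moves, never from a script. Its arguments are lists of equal length, an entry for each row: "translation": the shift along the tool's x, y, z in units of 0.6 m (1.0 is 0.6 m), a list of three; "rotation": the turn, a rotation vector about the tool's x, y, z in units of 120 degrees (1.0 is 120 degrees), a list of three; "hand": the opening, from 0 (shut) to 1 (fully open). In form: {"translation": [[tx, ty, tz], ...], "rotation": [[ax, ay, az], ...], "hand": [hand, ...]}. A call has 1 to 8 rows; each row is the pose to reach, as a shift and turn from the pose commanded when the call began, along the tool's axes at that moment; what a row does not reach only later rows make up. A row lasts 1/12 s, in which the tool goes at most 41.7 mm and 7.16 degrees, less where a joint would pass 70% of its speed; a pose out of reach is approached as far as the arm can. A call with a number of a shift or a turn outside -1 to 1 is refused whole. A call with a gripper value outside its range is refused whole. The fingers move at their own pace and stop on an object; "grip_force" is the grip in N (left out, the last holds). Time passes only in rows, so rows that repeat a pose let the fingers close. It gives the time, the measured TCP pose, the force, the opening and the grip force at its end, in the units of the state.
- monitor.get_state(): the state, without advancing time (a new reading comes with each control period).
- eyes.get_image(name): name is "scene" or "top" or "wrist"; returns a dict with "image" (420x560x3 uint8, red, green, blue), "range_z" (420x560 float32, m along the optical axis (not along the pixel's ray), 0 where there is no reading), "K" (3x3 intrinsics, pixels), "k1" (the pictures are not rectified: a ray, as slopes to the right and down, at radius r is drawn at 1 + k1 r^2 times it, then the intrinsics apply), "xyz" and "rotation" of the camera in the world; the wrist camera has in their place "tool_from_camera" (4x4, takes a point from camera to tool coordinates, whose origin is the TCP and whose axes are the flange's). Camera axes: x right, y down, z forward; pixel columns grow to the right and rows downward; lengths in m; the calibration is good to about 2 mm. A picture is of the moment at which its call begins: read the wrist's pose just before it.
- env.close_job(): hands the job in; it is judged then, once.
The state is a dict: "time": time; "joint_pos": joint angles; "joint_velocities": joint speeds; "joint_torque": joint torques, N m; "tool_pos": TCP position; "ee_rot": TCP orientation; "contact_force": force on the tool from outside, world axes, zero at the start; "ft_torque": the same for the moment, N m; "gripper_width": opening from 0.0 (shut) to 1.0 (fully open); "finger_force": force on a finger pad.
Only numpy, scipy, OpenCV 4.12 (cv2) and the standard library are available. Lean on these libraries where they do the work, as an engineer would, in place of code of your own. Each camera call takes 0.05 s, during which the arm holds its last target. There are 200 camera calls.

## Working session

There is one attempt and no reset: what is moved stays moved. The work goes in short steps, Python scripts to look and compute and a tool call to move; the robot and the scene stay as the last step left them, time stands still between calls to the robot, and variables do not carry over. Pictures are saved under pics/ and viewed, at most 10 in all, crops included, and the job is handed in when it is done.

Besides the shell and the picture viewer there is one more tool, called after ">>>" by a JSON object that holds its "op" and its "data". apply_moves: Moves the arm, as the interface text tells. Its arguments: {"type":"object","properties":{"translation":{"type":"array","items":{"type":"array","items":{"type":"number","minimum":-1,"maximum":1}}},"rotation":{"type":"array","items":{"type":"array","items":{"type":"number","minimum":-1,"maximum":1}}},"hand":{"type":"array","items":{"type":"number"}},"grip_force":{"type":"number"}},"required":["translation","rotation","hand"]}

```bash
ls; mkdir -p pics; cat > h.py <<'E'
import numpy as np, cv2
from scipy.spatial.transform import Rotation as R
from plant import monitor, eyes, env
def grab(n):
    s=monitor.get_state(); d=eyes.get_image(n)
    if n=='wrist':
        T=np.eye(4);T[:3,:3]=R.from_rotvec(s['ee_rot']).as_matrix();T[:3,3]=s['tool_pos']
        d['T']=T@np.array(d['tool_from_camera'])
    else:
        T=np.eye(4); r=np.array(d['rotation']); T[:3,:3]=r if r.shape==(3,3) else R.from_rotvec(r).as_matrix(); T[:3,3]=d['xyz']; d['T']=T
    return d
def cloud(d):
    h,w=d['range_z'].shape; K=np.array(d['K'])
    u,v=np.meshgrid(np.arange(w),np.arange(h))
    p=cv2.undistortPoints(np.stack([u,v],-1).reshape(-1,1,2).astype(float),K,np.array([d['k1'],0,0,0.])).reshape(h,w,2)
    z=d['range_z'][...,None]
    P=np.concatenate([p*z,z],-1)
    return P@d['T'][:3,:3].T+d['T'][:3,3]
def save(d,f,s=1): 
    im=cv2.cvtColor(d['image'],cv2.COLOR_RGB2BGR); cv2.imwrite(f,im if s==1 else cv2.resize(im,None,fx=s,fy=s))
E
python3 - <<'E'
from h import *
print(monitor.get_state())
for n in('top','scene'):
    d=grab(n); save(d,f'pics/{n}0.png',1.4); np.savez(f'{n}0.npz',im=d['image'],P=cloud(d),z=d['range_z']); print(n,d['T'],d['k1'],np.array(d['K']).tolist())
E
```

```text
pics
{'time': 0.0, 'joint_pos': array([ 1.14051551e+00,  5.28469493e-01,  1.43389832e+00,  3.83138228e-06,
        1.18137926e+00, -1.78449016e-01]), 'joint_velocities': array([-0.00236323, -0.00049161,  0.00172358,  0.00174234, -0.00035724,
        0.00116354]), 'joint_torque': array([ 6.95290873e-04, -4.40049934e+01, -1.76592529e+01,  6.35238597e-02,
        5.79827616e-02, -1.54739878e-04]), 'tool_pos': array([0.15536811, 0.60463063, 0.22157085]), 'ee_rot': array([-0.39445255, -3.11607503,  0.00322626]), 'contact_force': array([-0.05021596,  0.70796853,  0.10394862]), 'ft_torque': array([ 0.02597738, -0.01449664, -0.01282751]), 'finger_force': 0.0, 'gripper_width': 1.0011941747314073}
top [[ 0.00663598 -0.98806489  0.1538952   0.43083586]
 [-0.99978601 -0.00354022  0.02038134 -0.01386911]
 [-0.01959326 -0.15399751 -0.98787695  1.36706385]
 [ 0.          0.          0.          1.        ]] 0.03235584393732746 [[495.1992096198852, 0.0, 274.3419779920456], [0.0, 495.1992096198852, 202.6860585605783], [0.0, 0.0, 1.0]]
scene [[ 0.63228064  0.42621879 -0.64696115  1.59374688]
 [ 0.77472085 -0.34205328  0.53179617 -0.81347189]
 [ 0.00536634 -0.83745872 -0.54647425  0.94205362]
 [ 0.          0.          0.          1.        ]] -0.07392105557908618 [[487.6490879856007, 0.0, 285.2994155079628], [0.0, 487.6490879856007, 204.2963310543584], [0.0, 0.0, 1.0]]
```

View pics/top0.png

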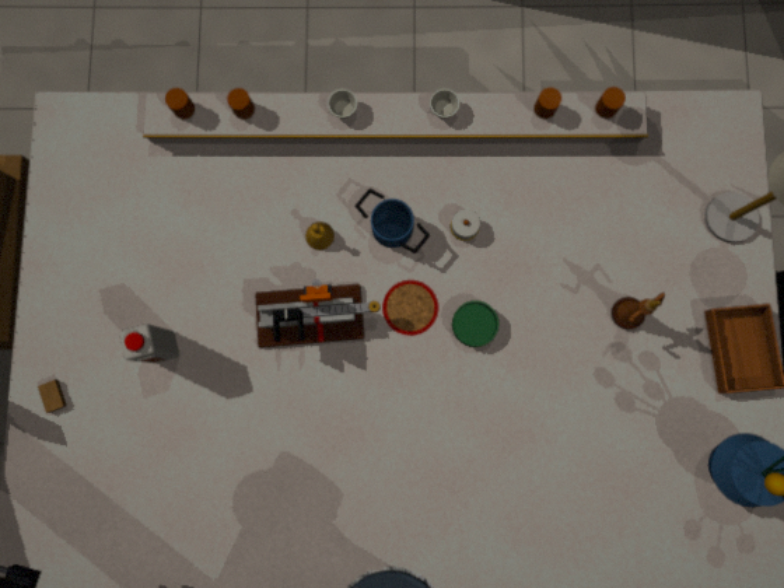

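View pics/scene0.png

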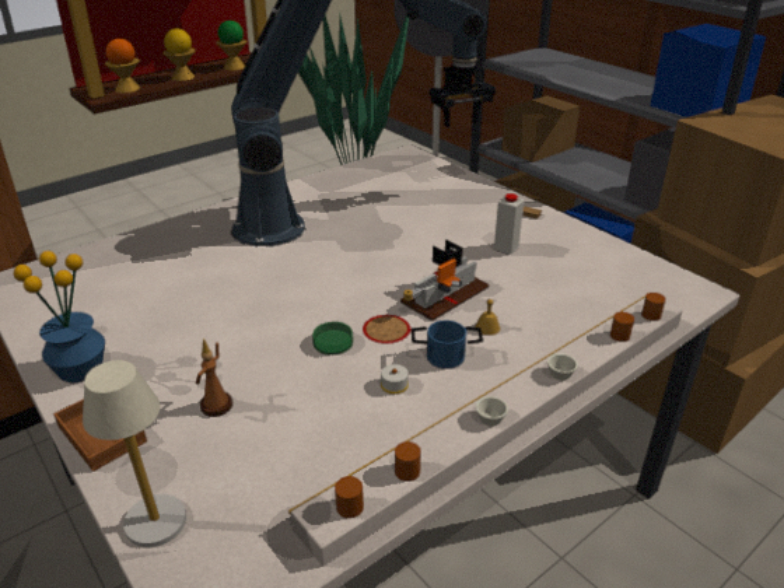

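Top view (in 560-px scale): stand near (221,226), spot (293,219), dish (339,232). The saddle is near (206,228) and the orange lever near (226,210). The pot, bell and candle sit further away, at smaller row numbers.

```bash
cat > m.py <<'E'
from h import *
d=np.load('top0.npz');im=d['im'];P=d['P'];hsv=cv2.cvtColor(im,cv2.COLOR_RGB2HSV).astype(int)
H,S,V=[hsv[...,i] for i in range(3)]
u,v=np.meshgrid(np.arange(560),np.arange(420))
def box(a,b,c,e): return (u>=a)&(u<=b)&(v>=c)&(v<=e)
# table
m=box(100,400,290,330); print('table z',np.median(P[m][:,2]))
def circ(Q):
    A=np.c_[2*Q,np.ones(len(Q))];s=np.linalg.lstsq(A,(Q**2).sum(1),rcond=None)[0];return s[:2],np.sqrt(s[2]+s[:2]@s[:2])
red=((H<6)|(H>174))&(S>150)&(V>80)&box(270,320,195,245)
Q=P[red];Q=Q[np.abs(Q[:,2])<.01];print('rim',len(Q),circ(Q[:,:2]),np.median(Q[:,2]))
disc=box(270,320,195,245)&(S>90)&(P[...,2]<.01); Q=P[disc]; hull=cv2.convexHull(Q[:,:2].astype(np.float32)); print('spot enc',cv2.minEnclosingCircle(hull))
g=(H>45)&(H<95)&(S>100)&box(310,370,205,260);Q=P[g];print('dish',len(Q),np.percentile(Q[:,2],[5,50,95]));
T=Q[Q[:,2]>.022];print('dish top',len(T),cv2.minEnclosingCircle(T[:,:2].astype(np.float32)),circ(T[:,:2]))
B=P[box(170,270,195,260)&(P[...,2]>.006)&(P[...,2]<.018)];r=cv2.minAreaRect(B[:,:2].astype(np.float32));print('plate',len(B),r)
o=(H>5)&(H<20)&(S>180)&(V>120)&box(205,245,195,220);Q=P[o];T=Q[Q[:,2]>.1];print('lever',len(Q),len(T),T.mean(0),T.min(0),T.max(0))
k=(V<45)&box(185,225,212,250)&(P[...,2]>.1);T=P[k];print('saddle',len(T),T.mean(0),T.min(0),T.max(0),cv2.minAreaRect(T[:,:2].astype(np.float32)))
y=(H>20)&(H<32)&(S>140)&box(255,280,208,230);T=P[y];print('cup',len(T),np.median(T,0))
for n,b in dict(disp=(85,130,225,262),dancer=(430,480,200,240),pot=(250,310,130,182),bell=(215,242,155,180),candle=(318,348,147,175)).items():
    T=P[box(*b)];T=T[T[:,2]>.02];print(n,len(T),T.min(0).round(3),T.max(0).round(3),np.median(T,0).round(3))
c=im[185:260,170:370];cv2.imwrite('pics/crop.png',cv2.resize(cv2.cvtColor(c,cv2.COLOR_RGB2BGR),None,fx=4,fy=4,interpolation=cv2.INTER_CUBIC))
E
python3 m.py
```

```text
table z -0.00013675847952043796
rim 233 (array([ 0.59724725, -0.03687854]), np.float64(0.05132003823699993)) 0.0007766408362361865
spot enc ((0.5970629453659058, -0.03725763410329819), 0.056301049888134)
dish 794 [0.00094184 0.0060293  0.02854832]
dish top 93 ((0.5076530575752258, -0.1067822128534317), 0.12065589427947998) (array([ 0.52565564, -0.13250301]), np.float64(0.05726638639767992))
plate 1536 ((0.5737181305885315, 0.16485153138637543), (0.2725479304790497, 0.17975597083568573), 88.99007415771484)
lever 123 64 [0.60423582 0.13914463 0.11154216] [0.5988225  0.11481031 0.10349268] [0.61011793 0.16407574 0.11651178]
saddle 219 [0.55869475 0.18695191 0.12595398] [ 0.43083586 -0.01386911  0.10023377] [0.5812453  0.21473725 1.36706385] ((0.5139003992080688, 0.09659679234027863), (0.2675429582595825, 0.06950141489505768), 67.62103271484375)
cup 12 [0.58807114 0.03215981 0.06833751]
disp 896 [ 0.431 -0.014  0.02 ] [0.549 0.481 1.367] [0.515 0.431 0.145]
dancer 407 [ 0.431 -0.495  0.02 ] [ 0.612 -0.014  1.367] [ 0.585 -0.453  0.102]
pot 606 [ 0.431 -0.072  0.02 ] [0.821 0.07  1.367] [ 0.763 -0.002  0.062]
bell 208 [0.718 0.121 0.02 ] [0.764 0.169 0.083] [0.738 0.142 0.036]
candle 331 [ 0.431 -0.172  0.02 ] [ 0.79  -0.014  1.367] [ 0.759 -0.145  0.035]
```

View pics/crop.png

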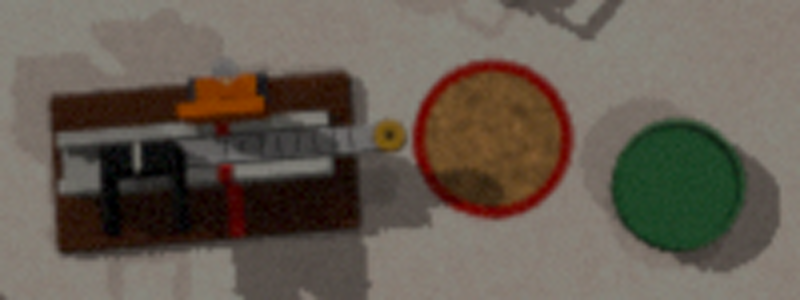

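```bash
cat >> m.py <<'E'
print('------')
ok=d['z']>0.1
def toplane(Q3,z,C=np.array([.43083586,-.01386911,1.36706385])):
    t=(z-C[2])/(Q3[:,2]-C[2]);return C[:2]+t[:,None]*(Q3[:,:2]-C[:2])
g=g&ok; 
cn=max(cv2.findContours(g.astype(np.uint8),cv2.RETR_EXTERNAL,cv2.CHAIN_APPROX_NONE)[0],key=cv2.contourArea)[:,0]
for z in(.028,.014): print('dish outline',z,circ(toplane(P[cn[:,1],cn[:,0]],z)))
b=ok&box(170,270,195,260)&(V<110)&(S>60)&(P[...,2]>.007)&(P[...,2]<.017)
b=cv2.morphologyEx(b.astype(np.uint8),cv2.MORPH_OPEN,np.ones((2,2)))>0
B=P[b];r=cv2.minAreaRect(B[:,:2].astype(np.float32));print('plate',len(B),r)
sp=np.array([.597,-.037])
from scipy.optimize import minimize_scalar
th=np.radians(r[2]-90 if r[2]>45 else r[2]);print('yaw',np.degrees(th), 'origin from spot', sp-.2*np.array([np.sin(th),-np.cos(th)]))
k=k&ok;T=P[k];T=T[T[:,2]<.125];print('saddle',len(T),T.min(0),T.max(0),np.median(T[:,2]),cv2.minAreaRect(T[:,:2].astype(np.float32)))
for n,bb in dict(disp=(85,130,225,262),dancer=(430,480,200,240),pot=(250,310,130,182),candle=(318,348,147,175)).items():
    T=P[box(*bb)&ok];T=T[T[:,2]>.02];print(n,T.min(0).round(3),T.max(0).round(3))
E
python3 m.py | sed -n '/----/,$p'
```

```text
------
dish outline 0.028 (array([ 0.56243735, -0.16211635]), np.float64(0.041755711422155714))
dish outline 0.014 (array([ 0.56381325, -0.16366628]), np.float64(0.042192270111951716))
plate 1335 ((0.5629841089248657, 0.11356301605701447), (0.3235391080379486, 0.17358258366584778), 72.1732177734375)
yaw -17.8267822265625 origin from spot [0.65822807 0.15339728]
saddle 217 [0.52266898 0.16212072 0.10023377] [0.5812453  0.21473725 0.12458117] 0.11555856600473025 ((0.5525857210159302, 0.18865615129470825), (0.05593167245388031, 0.05055336654186249), 5.122756004333496)
disp [0.485 0.415 0.02 ] [0.549 0.481 0.166]
dancer [ 0.559 -0.495  0.02 ] [ 0.612 -0.424  0.171]
pot [ 0.696 -0.072  0.02 ] [0.821 0.07  0.077]
candle [ 0.733 -0.172  0.02 ] [ 0.79  -0.119  0.046]
```

```bash
cat >> h.py <<'E'
def plan(xyz,yaw_y,base=None):
    """target TCP pos, tool pointing down, tool y axis at world angle yaw_y (deg, mod 180)"""
    s=monitor.get_state(); R0=R.from_rotvec(s['ee_rot']).as_matrix(); best=None
    for a in (yaw_y,yaw_y+180):
        a=np.radians(a); y=np.array([np.cos(a),np.sin(a),0]); z=np.array([0,0,-1.]); Rt=np.c_[np.cross(y,z),y,z]
        rv=R.from_matrix(R0.T@Rt).as_rotvec()
        if best is None or np.linalg.norm(rv)<np.linalg.norm(best): best=rv
    t=R0.T@(np.array(xyz)-s['tool_pos'])
    print('trans',(t/.6).round(4).tolist(),'rot',(best/np.radians(120)).round(4).tolist(),'dist',np.linalg.norm(t).round(4),'t',s['time'])
E
python3 -c "
from h import *
plan([.54,-.23,.25],-15.2)"
```

```text
trans [-0.9673, -1.1877, -0.0453] rot [-0.0006, -0.0008, -0.7435] dist 0.9195 t 0.1
```

>>> {"op": "apply_moves", "data": {"translation": [[-0.5,-0.6,-0.045],[-0.5,-0.6,-0.045],[-0.5,-0.6,-0.045],[-0.5,-0.6,-0.045],[-0.5,-0.6,-0.045],[-0.5,-0.6,-0.045],[-0.5,-0.6,-0.045],[-0.5,-0.6,-0.045]], "rotation": [[0,0,-0.4],[0,0,-0.4],[0,0,-0.4],[0,0,-0.4],[0,0,-0.4],[0,0,-0.4],[0,0,-0.4],[0,0,-0.4]], "hand": [1,1,1,1,1,1,1,1]}}

```text
time: 0.77
tool_pos: [0.2904, 0.3217, 0.2406]
ee_rot: [-0.915, 3.005, 0.0]
contact_force: [1.2, 0.1, -0.7]
gripper_width: 0.997
finger_force: 0.0
```

```bash
python3 -c "
from h import *
print(monitor.get_state()['tool_pos'])
plan([.54,-.23,.25],-15.2)"
```

```text
[0.29040024 0.32168193 0.24059494]
trans [0.1671, -0.9953, -0.0159] rot [0.0001, 0.0001, -0.3411] dist 0.6056 t 0.7667
```

>>> {"op": "apply_moves", "data": {"translation": [[0.167,-0.97,-0.016],[0.167,-0.97,-0.016],[0.167,-0.97,-0.016],[0.167,-0.97,-0.016],[0.167,-0.97,-0.016],[0.167,-0.97,-0.016],[0.167,-0.97,-0.016],[0.167,-0.97,-0.016]], "rotation": [[0,0,-0.341],[0,0,-0.341],[0,0,-0.341],[0,0,-0.341],[0,0,-0.341],[0,0,-0.341],[0,0,-0.341],[0,0,-0.341]], "hand": [0.7,0.7,0.7,0.7,0.7,0.7,0.7,0.7]}}

```text
time: 1.43
tool_pos: [0.406, 0.0884, 0.2442]
ee_rot: [1.848, -2.516, 0.04]
contact_force: [0.0, 1.1, 0.1]
gripper_width: 0.705
finger_force: 0.0
```

```bash
python3 -c "
from h import *
print(monitor.get_state()['tool_pos'])
plan([.54,-.23,.25],-15.2)"
```

```text
[0.40603836 0.08836492 0.24416486]
trans [0.4397, -0.3716, 0.0074] rot [-0.0041, -0.0149, -0.0182] dist 0.3455 t 1.4333
```

>>> {"op": "apply_moves", "data": {"translation": [[0.44,-0.37,0],[0.44,-0.37,0],[0.44,-0.37,0],[0.44,-0.37,0],[0.44,-0.37,0],[0.44,-0.37,0],[0.44,-0.37,0],[0.44,-0.37,0]], "rotation": [[-0.004,-0.015,-0.018],[-0.004,-0.015,-0.018],[-0.004,-0.015,-0.018],[-0.004,-0.015,-0.018],[-0.004,-0.015,-0.018],[-0.004,-0.015,-0.018],[-0.004,-0.015,-0.018],[-0.004,-0.015,-0.018]], "hand": [0.7,0.7,0.7,0.7,0.7,0.7,0.7,0.7]}}

```text
time: 2.1
tool_pos: [0.503, 0.0627, 0.2326]
ee_rot: [1.826, -2.511, 0.078]
contact_force: [-1.0, -0.5, 0.4]
gripper_width: 0.694
finger_force: 0.0
```

```bash
python3 -c "
from h import *
print(monitor.get_state()['tool_pos'])
plan([.54,-.23,.25],-15.2)
d=grab('wrist');save(d,'pics/w1.png');np.savez('w1.npz',im=d['image'],P=cloud(d),z=d['range_z'],T=d['T']);print(d['T'],d['tool_from_camera'])"
```

```text
[0.50301289 0.06269891 0.23263208]
trans [0.446, -0.2091, 0.0013] rot [-0.0086, -0.0282, -0.0227] dist 0.2955 t 2.1
[[-0.95138463  0.29372297  0.09270438  0.47771039]
 [ 0.30735107  0.92494873  0.22361834 -0.00641033]
 [-0.02006496  0.24123985 -0.97025808  0.39980659]
 [ 0.          0.          0.          1.        ]] [[-1.86899265e-04 -9.54649812e-01 -2.97730922e-01  8.32105833e-02]
 [ 9.99999814e-01 -5.50629666e-06 -6.10089958e-04 -4.12755759e-04]
 [ 5.80782869e-04 -2.97730980e-01  9.54649635e-01 -1.62602119e-01]
 [ 0.00000000e+00  0.00000000e+00  0.00000000e+00  1.00000000e+00]]
```

View pics/w1.png

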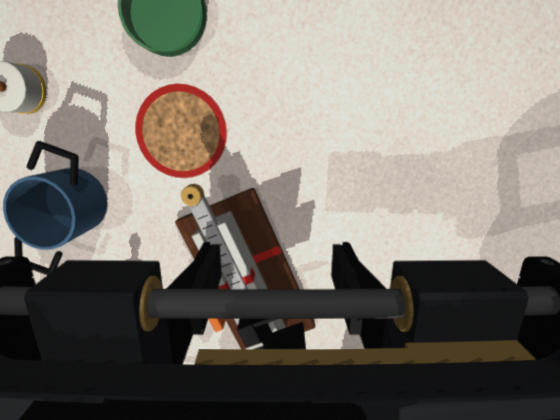

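```bash
python3 -c "
from h import *
s=monitor.get_state();print(s['joint_pos'],s['joint_velocities'],s['tool_pos'],s['ee_rot'])"
```

```text
[-0.05932807  0.36142831  1.70533633 -0.07049715  1.06974525 -2.85399142] [-0.00052042 -0.0198534   0.02046245  0.00140453 -0.00202601  0.00078646] [0.50458032 0.06231989 0.23258268] [ 1.82686764 -2.51196616  0.08022547]
```

>>> {"op": "apply_moves", "data": {"translation": [[0,0,0],[0,0,0],[0,0,0],[0,0,0],[0,0,0],[0,0,0],[0,0,0],[0,0,0]], "rotation": [[0,0,0.9],[0,0,0.9],[0,0,0.9],[0,0,0.9],[0,0,0.9],[0,0,0.9],[0,0,0.9],[0,0,0.9]], "hand": [0.7,0.7,0.7,0.7,0.7,0.7,0.7,0.7]}}

```text
time: 2.82
tool_pos: [0.5019, 0.0629, 0.2329]
ee_rot: [0.394, -3.108, 0.096]
contact_force: [0.8, -0.8, -0.3]
gripper_width: 0.701
finger_force: 0.0
```

```bash
sed -i 's/for a in (yaw_y,yaw_y+180)/for a in (yaw_y,)/; s/(deg, mod 180)/(deg)/' h.py; python3 -c "
from h import *
s=monitor.get_state();print(s['joint_pos'],s['tool_pos'],s['ee_rot'])
plan([.54,-.23,.25],-15.2)"
```

```text
[-0.05862736  0.35845924  1.70932177 -0.07016491  1.07098835 -1.84780335] [0.50192759 0.06290272 0.23289462] [ 0.39355761 -3.1077938   0.09593871]
trans [0.0604, -0.4894, 0.0017] rot [-0.0249, 0.0254, 0.9966] dist 0.2959 t 2.8167
```

>>> {"op": "apply_moves", "data": {"translation": [[0.06,-0.49,0],[0.06,-0.49,0],[0.06,-0.49,0],[0.06,-0.49,0],[0.06,-0.49,0],[0.06,-0.49,0],[0.06,-0.49,0],[0.06,-0.49,0]], "rotation": [[-0.025,0.025,0.995],[-0.025,0.025,0.995],[-0.025,0.025,0.995],[-0.025,0.025,0.995],[-0.025,0.025,0.995],[-0.025,0.025,0.995],[-0.025,0.025,0.995],[-0.025,0.025,0.995]], "hand": [0.7,0.7,0.7,0.7,0.7,0.7,0.7,0.7]}}

```text
time: 3.48
tool_pos: [0.544, -0.2379, 0.2518]
ee_rot: [1.155, 2.919, -0.063]
contact_force: [0.1, -0.1, -0.4]
gripper_width: 0.698
finger_force: 0.0
```

```bash
python3 -c "
from h import *
s=monitor.get_state();print(s['joint_pos'],s['tool_pos'],s['ee_rot'])
plan([.54,-.23,.25],-15.2)"
```

```text
[-0.57983351  0.4524222   1.48235024 -0.04212141  1.19751247 -1.38213307] [ 0.54396758 -0.2378907   0.25176133] [ 1.15474122  2.91938122 -0.06334879]
trans [0.0139, 0.0052, 0.0025] rot [-0.0117, 0.0165, 0.5169] dist 0.009 t 3.4833
```

>>> {"op": "apply_moves", "data": {"translation": [[0.014,0.005,0],[0.014,0.005,0],[0.014,0.005,0],[0.014,0.005,0],[0.014,0.005,0],[0.014,0.005,0],[0.014,0.005,0],[0.014,0.005,0]], "rotation": [[-0.012,0.017,0.517],[-0.012,0.017,0.517],[-0.012,0.017,0.517],[-0.012,0.017,0.517],[-0.012,0.017,0.517],[-0.012,0.017,0.517],[-0.012,0.017,0.517],[-0.012,0.017,0.517]], "hand": [0.7,0.7,0.7,0.7,0.7,0.7,0.7,0.7]}}

```text
time: 4.15
tool_pos: [0.5381, -0.2219, 0.2508]
ee_rot: [-2.403, -2.012, 0.003]
contact_force: [-0.3, -0.8, -0.2]
gripper_width: 0.701
finger_force: 0.0
```

```bash
cat > w.py <<'E'
from h import *
import sys
d=grab('wrist');save(d,sys.argv[1]);P=cloud(d);ok=d['range_z']>.05
hsv=cv2.cvtColor(d['image'],cv2.COLOR_RGB2HSV).astype(int);H,S,V=[hsv[...,i] for i in range(3)]
C=d['T'][:3,3]
def circ(Q):
    A=np.c_[2*Q,np.ones(len(Q))];s=np.linalg.lstsq(A,(Q**2).sum(1),rcond=None)[0];return s[:2].round(4),np.sqrt(s[2]+s[:2]@s[:2]).round(4)
g=(H>45)&(H<95)&(S>100)&ok
n,l,st,_=cv2.connectedComponentsWithStats(g.astype(np.uint8));i=1+st[1:,4].argmax();print('dish comp',st[i])
T=P[l==i];print(np.percentile(T[:,2],[1,50,99]));
T=T[T[:,2]>.024];print('rim z',len(T),circ(T[:,:2]))
cn=max(cv2.findContours((l==i).astype(np.uint8),cv2.RETR_EXTERNAL,cv2.CHAIN_APPROX_NONE)[0],key=cv2.contourArea)[:,0]
Q=P[cn[:,1],cn[:,0]];t=(.028-C[2])/(Q[:,2]-C[2]);print('dish outline@rim',circ(C[:2]+t[:,None]*(Q[:,:2]-C[:2])))
red=((H<8)|(H>172))&(S>150)&ok&(np.abs(P[...,2])<.008)
T=P[red];T=T[np.linalg.norm(T[:,:2]-[.597,-.037],axis=1)<.07];
if len(T)>20: print('rim',len(T),circ(T[:,:2]))
s=monitor.get_state();print(s['joint_pos'],s['tool_pos'],s['contact_force'],s['time'])
E
python3 w.py pics/w2.png; python3 -c "
from h import *
plan([.54,-.23,.25],-15.2)"
```

```text
dish comp [ 253   82   72   76 4168]
[0.00360514 0.00568225 0.02880089]
rim z 204 (array([ 0.5638, -0.1621]), np.float64(0.0417))
dish outline@rim (array([ 0.5625, -0.1624]), np.float64(0.0409))
rim 1076 (array([ 0.5978, -0.0371]), np.float64(0.0505))
[-5.83655186e-01  4.41136818e-01  1.50468474e+00  8.50897641e-04
  1.20368814e+00 -4.03059829e-01] [ 0.53804402 -0.2220152   0.25080857] [-0.19736324 -0.10891467  0.00695147] 4.2
trans [-0.0125, 0.0056, 0.0013] rot [-0.0034, -0.0017, 0.0403] dist 0.0083 t 4.2
```

View pics/w2.png

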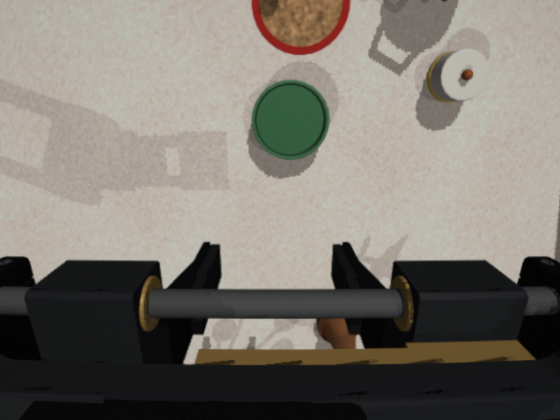

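The wrist view shows the dish at pixel (290,120) and the spot rim above it at (300,5). They measure (0.563,-0.162) and (0.597,-0.037), matching the top camera.

```bash
python3 -c "
from h import *
plan([.5417,-.239,.012],-15.4)"
```

```text
trans [-0.0283, 0.0139, 0.3978] rot [-0.0034, -0.0017, 0.042] dist 0.2394 t 4.2
```

>>> {"op": "apply_moves", "data": {"translation": [[-0.028,0.014,0.06],[-0.028,0.014,0.12],[-0.028,0.014,0.18],[-0.028,0.014,0.24],[-0.028,0.014,0.3],[-0.028,0.014,0.35],[-0.028,0.014,0.38],[-0.028,0.014,0.398]], "rotation": [[-0.003,-0.002,0.042],[-0.003,-0.002,0.042],[-0.003,-0.002,0.042],[-0.003,-0.002,0.042],[-0.003,-0.002,0.042],[-0.003,-0.002,0.042],[-0.003,-0.002,0.042],[-0.003,-0.002,0.042]], "hand": [0.7,0.7,0.7,0.7,0.7,0.7,0.7,0.7]}}

```text
time: 4.87
tool_pos: [0.5407, -0.238, 0.0091]
ee_rot: [-2.484, -1.917, 0.004]
contact_force: [0.1, -0.4, -0.0]
gripper_width: 0.702
finger_force: 0.0
```

>>> {"op": "apply_moves", "data": {"translation": [[0,0,0],[0,0,0]], "rotation": [[0,0,0],[0,0,0]], "hand": [0.7,0.7]}}

```text
time: 5.03
tool_pos: [0.5426, -0.2393, 0.0121]
ee_rot: [2.488, 1.917, -0.002]
contact_force: [-0.2, -0.1, 0.4]
gripper_width: 0.703
finger_force: 0.0
```

```bash
python3 -c "
from h import *
print(monitor.get_state()['tool_pos'])
d=np.array([.266,.964])
plan([*(np.array([.563,-.162])-.055*d),.012],-15.4)
plan([*(np.array([.5975,-.037])-.055*d),.012],-15.4)"
```

```text
[ 0.54261106 -0.2392946   0.01208796]
trans [0.0416, -0.001, 0.0001] rot [-0.0002, 0.0006, 0.0053] dist 0.0249 t 5.0333
trans [0.2577, 0.0015, -0.0002] rot [-0.0002, 0.0006, 0.0053] dist 0.1546 t 5.0333
```

>>> {"op": "apply_moves", "data": {"translation": [[0.03,0,0],[0.045,0,0],[0.06,0,0],[0.072,0,0],[0.084,0,0],[0.096,0,0],[0.108,0,0],[0.12,0,0]], "rotation": [[0,0,0.005],[0,0,0.005],[0,0,0.005],[0,0,0.005],[0,0,0.005],[0,0,0.005],[0,0,0.005],[0,0,0.005]], "hand": [0.7,0.7,0.7,0.7,0.7,0.7,0.7,0.7]}}

```text
time: 5.7
tool_pos: [0.5618, -0.1702, 0.0126]
ee_rot: [2.497, 1.901, -0.001]
contact_force: [-1.7, -4.8, 5.0]
gripper_width: 0.702
finger_force: 2.9
```

>>> {"op": "apply_moves", "data": {"translation": [[0.012,0,0],[0.024,0,0],[0.036,0,0],[0.048,0,0],[0.06,0,0],[0.072,0,0],[0.084,0,0],[0.096,0,0]], "rotation": [[0,0,0],[0,0,0],[0,0,0],[0,0,0],[0,0,0],[0,0,0],[0,0,0],[0,0,0]], "hand": [0.7,0.7,0.7,0.7,0.7,0.7,0.7,0.7]}}

```text
time: 6.37
tool_pos: [0.5766, -0.1144, 0.0123]
ee_rot: [2.498, 1.902, -0.002]
contact_force: [-1.6, -5.4, 6.1]
gripper_width: 0.704
finger_force: 3.5
```

>>> {"op": "apply_moves", "data": {"translation": [[0.012,0,0],[0.022,0,0],[0.03,0,0],[0.034,0,0],[0.034,0,0],[0.034,0,0]], "rotation": [[0,0,0],[0,0,0],[0,0,0],[0,0,0],[0,0,0],[0,0,0]], "hand": [0.7,0.7,0.7,0.7,0.7,0.7]}}

```text
time: 6.87
tool_pos: [0.582, -0.0942, 0.012]
ee_rot: [2.499, 1.903, -0.001]
contact_force: [0.0, -3.1, 3.9]
gripper_width: 0.705
finger_force: 2.2
```

```bash
python3 w.py pics/w3.png; sed -e "s/np.load('top0.npz')/dict(zip(('im','P','z'),(lambda e:(e['image'],cloud(e),e['range_z']))(grab('top'))))/" m.py > mt.py; python3 -c "
from h import *
plan([.5829,-.09,.012],-15.4)"
```

```text
dish comp [  188    99   174   180 21837]
[0.0041653  0.00574038 0.0290278 ]
rim z 1950 (array([ 0.5933, -0.0555]), np.float64(0.0418))
dish outline@rim (array([ 0.5924, -0.0555]), np.float64(0.0399))
rim 6366 (array([ 0.5972, -0.036 ]), np.float64(0.0514))
[-3.49422372e-01  7.83206504e-01  1.66122472e+00 -1.41300168e-03
  6.96856540e-01 -7.88868037e-02] [ 0.58189137 -0.09418187  0.01186619] [-0.18850884 -2.63177073  2.23531648] 6.9167
trans [0.0072, -0.0002, -0.0002] rot [0.0001, 0.0004, -0.0003] dist 0.0043 t 6.9167
```

View pics/w3.png

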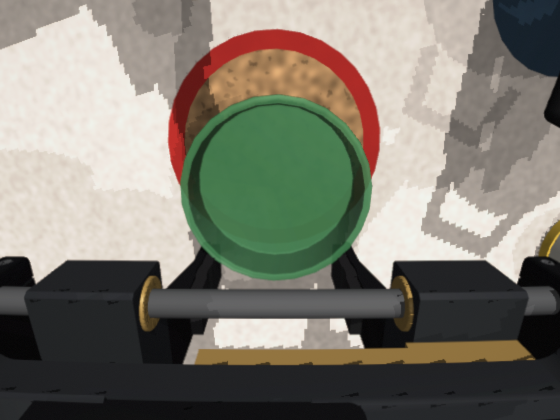

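The dish (277,187) is cradled between both fingers, with about 19–20 mm left to reach the spot centre.

>>> {"op": "apply_moves", "data": {"translation": [[0.008,0,0],[0.016,0,0],[0.024,0,0],[0.03,0,0],[0.032,0,0],[0.032,0,0],[0.032,0,0]], "rotation": [[0,0,0],[0,0,0],[0,0,0],[0,0,0],[0,0,0],[0,0,0],[0,0,0]], "hand": [0.7,0.7,0.7,0.7,0.7,0.7,0.7]}}

```text
time: 7.5
tool_pos: [0.5866, -0.0752, 0.0116]
ee_rot: [-2.499, -1.903, 0.002]
contact_force: [0.1, -2.5, 4.4]
gripper_width: 0.698
finger_force: 1.9
```

```bash
python3 w.py pics/w4.png
```

```text
dish comp [  184    99   169   164 20324]
[0.00410324 0.00565461 0.02888604]
rim z 1030 (array([ 0.5966, -0.0356]), np.float64(0.0412))
dish outline@rim (array([ 0.5964, -0.0325]), np.float64(0.0378))
rim 4761 (array([ 0.5968, -0.0378]), np.float64(0.0531))
[-3.16047322e-01  7.85414679e-01  1.65540442e+00 -9.08697589e-04
  7.01624706e-01 -4.59989024e-02] [ 0.58655984 -0.07521431  0.01154396] [ 0.1265177  -0.79233948  2.70827739] 7.55
```

View pics/w4.png

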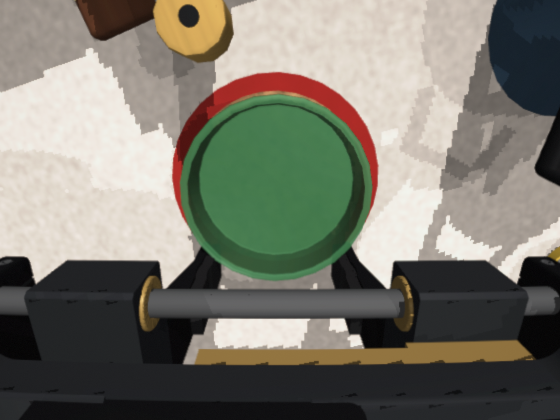

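>>> {"op": "apply_moves", "data": {"translation": [[-0.03,0,0],[-0.06,0,0],[-0.06,0,-0.06],[-0.06,0,-0.12],[-0.06,0,-0.18],[-0.06,0,-0.25],[-0.06,0,-0.32],[-0.06,0,-0.38]], "rotation": [[0,0,0],[0,0,0],[0,0,0],[0,0,0],[0,0,0],[0,0,0],[0,0,0],[0,0,0]], "hand": [0.8,0.8,0.8,0.8,0.8,0.8,0.8,0.8]}}

```text
time: 8.22
tool_pos: [0.5766, -0.1089, 0.2413]
ee_rot: [-2.498, -1.902, 0.001]
contact_force: [0.5, -0.2, 0.3]
gripper_width: 0.801
finger_force: 0.0
```

```bash
python3 -c "
from h import *
plan([.587,.082,.25],4.6)"
```

```text
trans [0.3113, -0.068, -0.014] rot [-0.0008, -0.0006, -0.1669] dist 0.1914 t 8.2167
```

>>> {"op": "apply_moves", "data": {"translation": [[0.31,-0.068,-0.01],[0.31,-0.068,-0.01],[0.31,-0.068,-0.01],[0.31,-0.068,-0.01],[0.31,-0.068,-0.01],[0.31,-0.068,-0.01],[0.31,-0.068,-0.01],[0.31,-0.068,-0.01]], "rotation": [[0,0,-0.167],[0,0,-0.167],[0,0,-0.167],[0,0,-0.167],[0,0,-0.167],[0,0,-0.167],[0,0,-0.167],[0,0,-0.167]], "hand": [0.8,0.8,0.8,0.8,0.8,0.8,0.8,0.8]}}

```text
time: 8.88
tool_pos: [0.5866, 0.0799, 0.2447]
ee_rot: [-2.129, -2.308, 0.004]
contact_force: [0.1, -0.5, 0.4]
gripper_width: 0.798
finger_force: 0.0
```

```bash
cat > s.py <<'E'
from h import *
import sys
d=grab('wrist');save(d,sys.argv[1]);P=cloud(d);ok=d['range_z']>.05
np.savez('ws.npz',im=d['image'],P=P,z=d['range_z'],T=d['T'])
hsv=cv2.cvtColor(d['image'],cv2.COLOR_RGB2HSV).astype(int);H,S,V=[hsv[...,i] for i in range(3)]
v=np.arange(420)[:,None]+0*H; ok&=(v<250)
rect=lambda T:cv2.minAreaRect(T[:,:2].astype(np.float32))
def big(m):
    n,l,st,_=cv2.connectedComponentsWithStats(cv2.morphologyEx(m.astype(np.uint8),cv2.MORPH_OPEN,np.ones((3,3))));return l==1+st[1:,4].argmax()
near=ok&(np.linalg.norm(P[...,:2]-[.581,.162],axis=-1)<.16)
m=big(near&(P[...,2]>.113)&(P[...,2]<.12)&(V<70)&(S<120));T=P[m];print('saddle',len(T),rect(T))
m=big(near&(H>4)&(H<20)&(S>170)&(P[...,2]>.107));T=P[m];print('lever',len(T),rect(T),np.median(T[:,2]))
m=near&((H<5)|(H>174))&(S>150)&(P[...,2]>.008)&(P[...,2]<.016);T=P[m];print('mark plate',len(T),rect(T))
m=near&((H<5)|(H>174))&(S>150)&(P[...,2]>.06)&(P[...,2]<.07);T=P[m];print('mark top',len(T),len(T) and T.mean(0))
m=near&(P[...,2]>.008)&(P[...,2]<.016);T=P[m];print('plate',len(T),rect(T))
m=near&(S<60)&(V>60)&(P[...,2]>.064)&(P[...,2]<.068);T=P[m];print('sleeve',len(T),rect(T) if len(T) else 0)
s=monitor.get_state();print(s['joint_pos'],s['tool_pos'],s['ee_rot'],s['time'])
E
python3 s.py pics/s1.png; python3 mt.py | grep -E "dish outline|^dish"
```

```text
saddle 933 ((0.5507142543792725, 0.20348522067070007), (0.05468543618917465, 0.02244914323091507), 4.484893321990967)
lever 717 ((0.6024820804595947, 0.14002752304077148), (0.010072750970721245, 0.05594012513756752), 6.315211296081543) 0.11237713165176205
mark plate 240 ((0.5425816774368286, 0.13962557911872864), (0.028539178892970085, 0.010424450971186161), 4.608189582824707)
mark top 147 [0.57711976 0.14286655 0.06755026]
plate 8365 ((0.6344475746154785, 0.1401595175266266), (0.21642623841762543, 0.2649628221988678), 4.962521076202393)
sleeve 4335 ((0.5954965949058533, 0.14784717559814453), (0.06955157965421677, 0.2133890986442566), 4.865763187408447)
[-5.38587703e-02  4.59568680e-01  1.49022615e+00 -1.02026749e-03
  1.19429283e+00 -1.33229096e-01] [0.5868558  0.07923301 0.24480236] [-2.13022865 -2.30725987  0.00364588] 8.9333Traceback (most recent call last):
  File "mt.py", line 13, in <module>
    g=(H>45)&(H<95)&(S>100)&box(310,370,205,260);Q=P[g];print('dish',len(Q),np.percentile(Q[:,2],[5,50,95]));
                                                                            ~~~~~~~~~~~~~^^^^^^^^^^^^^^^^^^
    return _quantile_unchecked(
        a, q, axis, out, overwrite_input, method, keepdims, weights)
    return _ureduce(a,
                    func=_quantile_ureduce_func,
    ...<5 lines>...
                    overwrite_input=overwrite_input,
                    method=method)
    r = func(a, **kwargs)
    result = _quantile(arr,
                       quantiles=q,
    ...<2 lines>...
                       out=out,
                       weights=wgt)
    slices_having_nans = np.isnan(arr[-1, ...])
                                  ~~~^^^^^^^^^
IndexError: index -1 is out of bounds for axis 0 with size 0
```

View pics/s1.png

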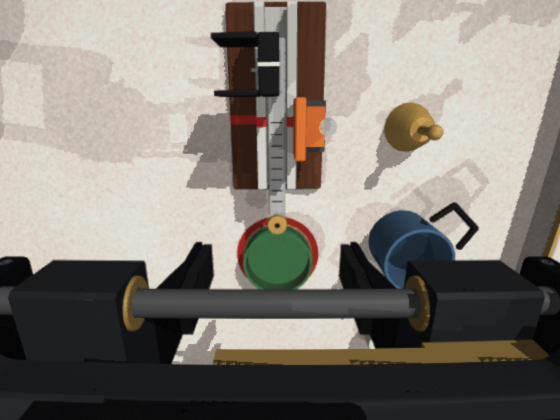

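Stand pose from plate mark, lever and saddle agree: origin ≈ (0.580,0.163), yaw 4.6°, leg ≈ 0.026. Dish sits at (278,255) inside the rim. There is a grey knob at (327,128) by the lever, so I'll check its height.

```bash
python3 - <<'E'
from h import *
w=np.load('ws.npz');P=w['P'];th=np.radians(4.6);o=np.array([.5803,.1628])
Q=P[...,:2]-o; sx=Q@[np.cos(th),np.sin(th)]; sy=Q@[-np.sin(th),np.cos(th)];z=P[...,2]
v=np.arange(420)[:,None]+0*z
for x0 in range(14,62,4):
    r=[]
    for y0 in range(-65,41,8):
        m=(w['z']>.05)&(v<250)&(sx*1e3>=x0)&(sx*1e3<x0+4)&(sy*1e3>=y0)&(sy*1e3<y0+8); r.append(int(1e3*z[m].max()) if m.any() else -1)
    print(x0,r)
im=w['image'] if 'image' in w else w['im']; m=(z>.112)&(z<.12)&(np.abs(sx)<.01)&(im.min(-1)>120); print('pointer sx,sy',m.sum(),sx[m].mean(),sy[m].mean())
plan=plan
s=np.array([0,.029]);X=lambda a,b:[o[0]+a*np.cos(th)-b*np.sin(th),o[1]+a*np.sin(th)+b*np.cos(th)]
plan(X(0,.029)+[.15],4.6); plan(X(0,.029)+[.08],4.6)
E
```

```text
14 [67, 112, 113, 113, 113, 114, 115, 113, 113, 67, 68, 67, 67, 67]
18 [68, 113, 113, 113, 113, 113, 113, 114, 113, 67, 67, 13, 68, 67]
22 [-1, 113, 113, 114, 114, 113, 114, 113, 113, 14, 14, 13, 14, 14]
26 [-1, 108, 73, 73, 73, 73, 73, 73, 13, 14, 14, 14, 14, 14]
30 [-1, 65, 73, 73, 73, 74, 74, 73, 65, 14, 13, 14, 15, 14]
34 [14, 65, 73, 73, 74, 73, 74, 73, 65, 14, 13, 14, 14, 14]
38 [13, 65, 74, 73, 74, 74, 74, 74, 66, 13, 14, 13, 14, 13]
42 [13, 64, 74, 74, 74, 74, 73, 75, 65, 13, 14, 13, 14, 13]
46 [15, 64, 73, 73, 74, 73, 73, 73, 65, 14, 14, 14, 14, 14]
50 [13, -1, -1, -1, 73, 73, 73, -1, 14, 13, 14, 13, 14, 14]
54 [9, -1, -1, -1, 73, 74, 72, -1, 0, 1, 2, 9, 1, 1]
58 [2, 2, 2, 0, 73, 73, 1, 2, 1, 2, 2, 2, 2, 1]
pointer sx,sy 56 -0.0042621009019679305 0.029815717647712323
trans [0.1889, 0.0001, 0.1582] rot [-0.001, 0.0003, -0.0006] dist 0.1478 t 8.9833
trans [0.189, 0.0003, 0.2749] rot [-0.001, 0.0003, -0.0006] dist 0.2001 t 8.9833
```

>>> {"op": "apply_moves", "data": {"translation": [[0.065,0,0],[0.13,0,0],[0.19,0,0],[0.19,0,0],[0.19,0,0.06],[0.19,0,0.12],[0.19,0,0.158],[0.19,0,0.158]], "rotation": [[-0.001,0,0],[-0.001,0,0],[-0.001,0,0],[-0.001,0,0],[-0.001,0,0],[-0.001,0,0],[-0.001,0,0],[-0.001,0,0]], "hand": [0.8,0.8,0.8,0.8,0.8,0.8,0.8,0.8]}}

```text
time: 9.65
tool_pos: [0.5743, 0.191, 0.1453]
ee_rot: [-2.129, -2.302, 0.014]
contact_force: [-0.4, -0.4, -0.1]
gripper_width: 0.802
finger_force: 0.0
```

```bash
cat >> h.py <<'E'
th=np.radians(4.6);o=np.array([.5803,.1628])
X=lambda a,b,z:[o[0]+a*np.cos(th)-b*np.sin(th),o[1]+a*np.sin(th)+b*np.cos(th),z]
def st():
    s=monitor.get_state();q=s['tool_pos'][:2]-o;c,n=np.cos(th),np.sin(th);f=s['contact_force']
    print('stand xy',q@[c,n],q@[-n,c],s['tool_pos'][2],'F',f[:2]@[c,n],f[:2]@[-n,c],f[2],'w',s['gripper_width']*87,s['finger_force'],s['time'])
E
python3 -c "
from h import *
st();plan(X(0,.0297,.083),4.6)"
```

```text
stand xy -0.0036946855499413256 0.028577505274869654 0.14531503495262774 F -0.4192308806667808 -0.40106441431290707 -0.08869038252157002 w 69.76660175425735 0.0 9.65
trans [0.0021, 0.0073, 0.1038] rot [-0.0051, 0.0009, -0.0009] dist 0.0624 t 9.65
```

>>> {"op": "apply_moves", "data": {"translation": [[0,0,0],[0,0,0]], "rotation": [[0,0,0],[0,0,0]], "hand": [0.8,0.8]}}

```text
time: 9.82
tool_pos: [0.5797, 0.1924, 0.152]
ee_rot: [2.13, 2.305, 0.004]
contact_force: [0.2, -0.3, -0.4]
gripper_width: 0.8
finger_force: 0.0
```

```bash
python3 -c "
from h import *
st();plan(X(0,.0297,.083),4.6)"
```

```text
stand xy 0.001770026626418242 0.02955173203066114 0.15197204878599704 F 0.18974479273885014 -0.29098303605990566 -0.3792616601879645 w 69.59550977494607 0.0 9.8167
trans [0.0003, -0.0034, 0.1149] rot [0.0018, 0.0004, -0.0007] dist 0.069 t 9.8167
```

>>> {"op": "apply_moves", "data": {"translation": [[0,-0.002,0.02],[0,-0.002,0.04],[0,-0.002,0.06],[0,-0.002,0.08],[0,-0.002,0.1],[0,-0.002,0.114],[0,-0.002,0.114],[0,-0.002,0.114]], "rotation": [[0,0,0],[0,0,0],[0,0,0],[0,0,0],[0,0,0],[0,0,0],[0,0,0],[0,0,0]], "hand": [0.8,0.8,0.8,0.8,0.8,0.8,0.8,0.8]}}

```text
time: 10.48
tool_pos: [0.5766, 0.193, 0.0814]
ee_rot: [2.13, 2.309, -0.002]
contact_force: [0.4, 0.9, -0.4]
gripper_width: 0.802
finger_force: 0.0
```

```bash
python3 -c "
from h import *
st();plan(X(0,-.03,.083),4.6)"
```

```text
stand xy -0.001217145199235102 0.030407068731516534 0.08137586487966528 F 0.4558131812351847 0.8314991894913416 -0.4282081650683971 w 69.77129571701448 0.0 10.4833
trans [-0.1007, 0.002, -0.0026] rot [-0.0002, 0.0005, 0.0001] dist 0.0604 t 10.4833
```

>>> {"op": "apply_moves", "data": {"translation": [[-0.012,0.002,-0.003],[-0.024,0.002,-0.003],[-0.036,0.002,-0.003],[-0.048,0.002,-0.003],[-0.06,0.002,-0.003],[-0.072,0.002,-0.003],[-0.084,0.002,-0.003],[-0.096,0.002,-0.003]], "rotation": [[0,0,0],[0,0,0],[0,0,0],[0,0,0],[0,0,0],[0,0,0],[0,0,0],[0,0,0]], "hand": [0.8,0.8,0.8,0.8,0.8,0.8,0.8,0.8]}}

```text
time: 11.15
tool_pos: [0.5839, 0.1354, 0.0847]
ee_rot: [2.13, 2.306, 0.004]
contact_force: [2.5, 4.5, 1.0]
gripper_width: 0.801
finger_force: 2.8
```

>>> {"op": "apply_moves", "data": {"translation": [[0,0,0],[0,0,0],[0,0,0]], "rotation": [[0,0,0],[0,0,0],[0,0,0]], "hand": [0.8,0.8,0.8]}}

```text
time: 11.4
tool_pos: [0.5832, 0.1351, 0.0844]
ee_rot: [2.129, 2.307, 0.0]
contact_force: [-0.0, 2.5, 0.6]
gripper_width: 0.8
finger_force: 0.9
```

```bash
cat > t.py <<'E'
from h import *
import sys
st()
def meas(n):
    d=grab(n);P=cloud(d);im=d['image'];hsv=cv2.cvtColor(im,cv2.COLOR_RGB2HSV).astype(int);H,S,V=[hsv[...,i] for i in range(3)]
    Q=P[...,:2]-o; sx=Q@[np.cos(th),np.sin(th)]; sy=Q@[-np.sin(th),np.cos(th)];z=P[...,2];ok=d['range_z']>.05
    near=ok&(np.abs(sx)<.07)&(np.abs(sy)<.1)
    m=near&(sx<.004)&(sx>-.016)&(z>.108)&(z<.122)&(im.min(-1)>90)&(S<60);print(n,'pointer',m.sum(),sx[m].mean()*1e3,sy[m].mean()*1e3,sy[m].std()*1e3)
    m=near&((H<6)|(H>173))&(S>140)&(V>50)&(z<.075);print(n,'mark',m.sum(),[(round(1e3*sy[k].mean(),2),round(1e3*sx[k].mean(),1),int(k.sum())) for k in [m&(z>.055),m&(z<.02)&(z>.006)]])
    m=near&(sx<.004)&(z>.108)&(z<.122)&(V<70);
    if m.any(): print(n,'black',m.sum(),np.percentile(sx[m]*1e3,[1,99]),np.percentile(sy[m]*1e3,[1,99]))
    m=near&(H>4)&(H<20)&(S>170)&(z>.107);
    if m.any(): print(n,'orange',m.sum(),np.percentile(sx[m]*1e3,[2,98]),np.percentile(sy[m]*1e3,[2,98]))
    g=ok&(H>45)&(H<95)&(S>90)&(np.linalg.norm(P[...,:2]-[.597,-.037],axis=-1)<.1)
    print(n,'dish n',g.sum(),(P[g].min(0)+P[g].max(0))/2)
    return d
for n in sys.argv[2:]:
    d=meas(n); c=d['image']; c={'scene':c[150:270,260:380],'top':c[180:255,170:310],'wrist':c}[n]
    cv2.imwrite(f'pics/{n}_{sys.argv[1]}.png',cv2.resize(cv2.cvtColor(c,cv2.COLOR_RGB2BGR),None,fx=1 if n=='wrist' else 4,fy=1 if n=='wrist' else 4,interpolation=cv2.INTER_CUBIC))
E
python3 t.py a wrist scene top
```

```text
stand xy 0.0006684289959862485 -0.02781172168998381 0.08436736113196809 F 0.19440923689352785 2.4569423778791672 0.6025397279419813 w 69.59734054323677 0.9204400260932744 11.4
wrist pointer 312 -6.772242493025043 -20.234691788758862 3.546373029605264
wrist mark 173 [(np.float64(-19.05), np.float64(13.0), 173), (np.float64(nan), np.float64(nan), 0)]
wrist black 4589 [-51.73653295   1.57927445] [-43.69275852   5.3361625 ]
wrist orange 1688 [15.64697001 25.29936804] [-49.44786647   3.32670407]
wrist dish n 32 [0.59406555 0.00548843 0.00495089]
scene pointer 0 nan nan nan
scene mark 30 [(np.float64(nan), np.float64(nan), 0), (np.float64(-15.83), np.float64(37.0), 30)]
scene black 100 [-47.50171066   3.27667662] [-46.77847959   4.85977501]
scene orange 52 [-44.35852806  43.58621018] [-65.86999508  -8.30711101]
scene dish n 461 [ 0.60159718 -0.0362485   0.01568499]
top pointer 0 nan nan nan
top mark 0 [(np.float64(nan), np.float64(nan), 0), (np.float64(nan), np.float64(nan), 0)]
top orange 4 [-57.13463162 -19.89516921] [-88.98810605 -67.10074582]
top dish n 709 [ 0.59645719 -0.03864428  0.01539468]t.py:9: RuntimeWarning: Mean of empty slice.
  m=near&((H<6)|(H>173))&(S>140)&(V>50)&(z<.075);print(n,'mark',m.sum(),[(round(1e3*sy[k].mean(),2),round(1e3*sx[k].mean(),1),int(k.sum())) for k in [m&(z>.055),m&(z<.02)&(z>.006)]])
  ret = ret.dtype.type(ret / rcount)
t.py:8: RuntimeWarning: Mean of empty slice.
  m=near&(sx<.004)&(sx>-.016)&(z>.108)&(z<.122)&(im.min(-1)>90)&(S<60);print(n,'pointer',m.sum(),sx[m].mean()*1e3,sy[m].mean()*1e3,sy[m].std()*1e3)
  ret = _var(a, axis=axis, dtype=dtype, out=out, ddof=ddof,
  arrmean = um.true_divide(arrmean, div, out=arrmean,
  ret = ret.dtype.type(ret / rcount)
```

View pics/wrist_a.png

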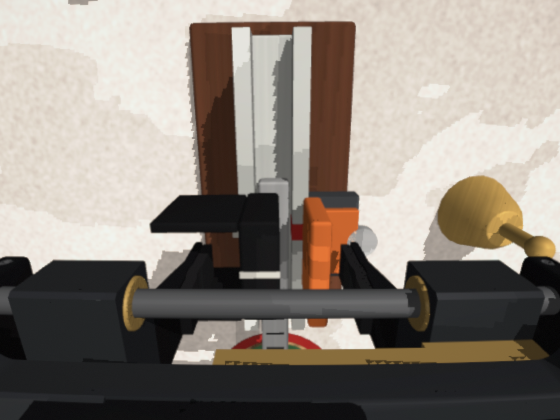

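The pointer at (260,273) measures y ≈ -20.2 mm in stand coordinates. As a check, the saddle's +y edge is 2 mm beyond the lever's, exactly what being on the mark predicts. The dish is at (0.5965,-0.0375). Next is the pinch.

>>> {"op": "apply_moves", "data": {"translation": [[0,0,0],[0,0,0],[0,0,0],[0,0,0],[0,0,0],[0,0,0],[0,0,0],[0,0,0]], "rotation": [[0,0,0],[0,0,0],[0,0,0],[0,0,0],[0,0,0],[0,0,0],[0,0,0],[0,0,0]], "hand": [0.7,0.64,0.6,0.56,0.54,0.52,0.52,0.52], "grip_force": 20}}

```text
time: 12.22
tool_pos: [0.5832, 0.136, 0.0839]
ee_rot: [2.13, 2.307, 0.001]
contact_force: [0.4, 3.3, -3.4]
gripper_width: 0.527
finger_force: 4.1
```

```bash
sed -i 's/sy\[m\].mean()\*1e3,sy/np.median(sy[m])*1e3,sy/' t.py; python3 t.py b wrist
```

```text
stand xy 0.0006987224855362971 -0.026905747972806426 0.08389886747512085 F 0.6581400461260323 3.2900315749605475 -3.3838110785522466 w 45.848943838526324 4.102608732646331 12.2167
wrist pointer 293 -6.873319957923962 -18.734744455103943 2.319851434462693
wrist mark 109 [(np.float64(-18.89), np.float64(11.6), 109), (np.float64(nan), np.float64(nan), 0)]
wrist black 4570 [-51.8011651    1.60620239] [-42.32535004   6.18647824]
wrist orange 1697 [13.26939146 23.25820719] [-49.24101806   3.33503554]
wrist dish n 10 [0.59439909 0.00637085 0.00442304]t.py:9: RuntimeWarning: Mean of empty slice.
  m=near&((H<6)|(H>173))&(S>140)&(V>50)&(z<.075);print(n,'mark',m.sum(),[(round(1e3*sy[k].mean(),2),round(1e3*sx[k].mean(),1),int(k.sum())) for k in [m&(z>.055),m&(z<.02)&(z>.006)]])
  ret = ret.dtype.type(ret / rcount)
```

>>> {"op": "apply_moves", "data": {"translation": [[-0.002,0,0],[-0.002,0,0],[-0.002,0,0],[-0.002,0,0],[-0.002,0,0],[-0.002,0,0],[-0.002,0,0],[-0.002,0,0]], "rotation": [[0,0,0],[0,0,0],[0,0,0],[0,0,0],[0,0,0],[0,0,0],[0,0,0],[0,0,0]], "hand": [0.52,0.52,0.5,0.48,0.46,0.44,0.42,0.42]}}

```text
time: 12.93
tool_pos: [0.5821, 0.1355, 0.084]
ee_rot: [-2.13, -2.308, -0.0]
contact_force: [-1.1, 6.5, -0.9]
gripper_width: 0.426
finger_force: 4.4
```

```bash
python3 -W ignore t.py c wrist
```

```text
stand xy -0.0003875410685808119 -0.027381922161788884 0.08399972214863928 F -0.528927041578159 6.545289579696191 -0.8875127648411125 w 37.0215071659671 4.43442114192294 12.9333
wrist pointer 286 -6.826364778918942 -19.274207762839488 1.105533930139309
wrist mark 4 [(np.float64(-98.18), np.float64(-9.1), 4), (np.float64(nan), np.float64(nan), 0)]
wrist black 4487 [-51.69905784   1.87595708] [-42.3797236    5.67799309]
wrist orange 1705 [ 7.98604782 18.08306868] [-49.26992771   3.30290519]
wrist dish n 17 [0.59410005 0.00617297 0.00402639]
```

>>> {"op": "apply_moves", "data": {"translation": [[-0.001,0,0],[-0.001,0,0],[-0.001,0,0],[-0.001,0,0],[-0.001,0,0],[-0.001,0,0],[-0.001,0,0],[-0.001,0,0]], "rotation": [[0,0,0],[0,0,0],[0,0,0],[0,0,0],[0,0,0],[0,0,0],[0,0,0],[0,0,0]], "hand": [0.42,0.4,0.38,0.36,0.34,0.3,0.3,0.3], "grip_force": 20}}

```text
time: 13.65
tool_pos: [0.5818, 0.1351, 0.0841]
ee_rot: [-2.129, -2.309, 0.0]
contact_force: [-0.9, 6.9, -0.4]
gripper_width: 0.339
finger_force: 20.5
```

```bash
python3 -W ignore t.py d wrist
```

```text
stand xy -0.0007233691956042189 -0.027709368988364534 0.08410696818379806 F -0.36754253904610573 6.999459559965068 -0.3731664705209037 w 29.466684899572492 20.518362818984315 13.65
wrist pointer 287 -6.867978671251143 -19.654470378417777 2.3184962136107443
wrist mark 0 [(np.float64(nan), np.float64(nan), 0), (np.float64(nan), np.float64(nan), 0)]
wrist black 4377 [-51.66143832   1.60311216] [-27.02260436   5.30712417]
wrist orange 1711 [ 3.98077864 14.02103301] [-49.48004441   3.29585982]
wrist dish n 18 [0.59429359 0.00562606 0.00478588]
```

>>> {"op": "apply_moves", "data": {"translation": [[0,0,0],[0,0,0],[0,0,0],[0,0,0],[0,0,0],[0,0,0]], "rotation": [[0,0,0],[0,0,0],[0,0,0],[0,0,0],[0,0,0],[0,0,0]], "hand": [0.3,0.3,0.3,0.3,0.3,0.3]}}

```text
time: 14.2
tool_pos: [0.5818, 0.1351, 0.0841]
ee_rot: [-2.129, -2.309, 0.0]
contact_force: [-1.7, 6.3, -1.2]
gripper_width: 0.338
finger_force: 20.5
```

```bash
python3 -W ignore t.py e wrist top
```

```text
stand xy -0.000724288450895648 -0.027717353283640656 0.0841151351378341 F -1.2375000136531897 6.424682890678208 -1.154044345550258 w 29.364301562373505 20.516489694127813 14.2
wrist pointer 288 -6.8175671468436345 -19.659445224905685 1.8032467612101273
wrist mark 0 [(np.float64(nan), np.float64(nan), 0), (np.float64(nan), np.float64(nan), 0)]
wrist black 4383 [-51.69354637   1.60474136] [-27.12670204   5.2998831 ]
wrist orange 1713 [ 3.98854005 13.95123091] [-49.59750528   3.25799177]
wrist dish n 18 [0.59426585 0.00553038 0.00400101]
top pointer 0 nan nan nan
top mark 0 [(np.float64(nan), np.float64(nan), 0), (np.float64(nan), np.float64(nan), 0)]
top orange 5 [-46.83606853 -10.31128959] [-90.45084448 -67.21463749]
top dish n 705 [ 0.59673224 -0.03854887  0.01573061]
```

View pics/wrist_e.png

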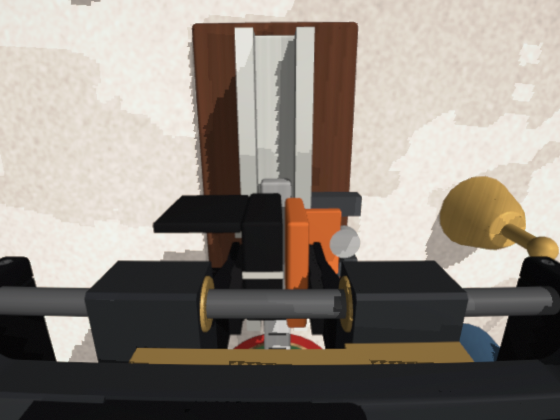

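The orange pad (297,260) is tight against the saddle block (262,235), both fingers are pinching, and the readings are steady on the mark. I'm handing the job in.

```bash
python3 -c "
from plant import env
print(env.close_job())"
```

```text
the job is handed in; nothing more can be done
None
```

The job is handed in at about 14 s: the dish is on the spot to within about 2 mm, and the arm is still pinching the shut lever and saddle with 20 N, the pointer about 0.3 mm from the red mark's centre. On the way there, the last wrist joint briefly read -2.854 rad against its -2.85 limit.

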